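# Ease a binding draught-shield door off its tight spot and tare the balance

### The arm

A 6-joint arm with a two-finger parallel gripper is mounted at the origin on the work surface. World frame = base frame: x ahead of the robot, y to its left, z up, the work surface at z = 0. Lengths are in m, angles in rad, forces in N, time in s.
With the tool pointing down it reaches from about 0.375 to 0.9 m from the base axis. Payload 3.1 kg.
Tool frame: the origin (TCP) lies on the front face of the gripper's body, between the roots of the fingers; the fingertips stand 70 mm ahead of it and the grasp point (between the pads) lies 51 mm ahead of it; z points along the fingers, y is the line along which they close (so a half turn about z gives the same grasp; the last joint's range is limited). The gripper opens to 87 mm and grips with 3 to 60 N. Pads are 19 mm wide; open, the fingers measure 117 mm over their backs; the gripper's body (75 mm by 190 mm) begins 51 mm behind the grasp point.
Start: joints at [-1.327, 0.527, 1.433, -0, 1.181, -0.178], TCP at [0.256, -0.57, 0.292] pointing down, gripper open.
Joint ranges: [-3.08, 3.08], [-0.75, 2.2], [0.22, 2.44], [-1.43, 4.57], [0, 2.65], [-2.85, 2.85]. Speed limits (rad/s): [2.79, 2.79, 3.14, 3.14, 3.14, 3.14].

### API

Orientations are given as a unit quaternion [x, y, z, w].
In Python, from rig import robot, cams, ticket gives the robot as it stands. The module is installed in compiled form; this text tells all that it offers.
- The arm moves only by the shell command python3 -m crank 'ROWS' [FORCE]. ROWS is JSON, a list of rows, each a list of 7 numbers: the shift along the tool's x, y, z in cm, then the turn, a rotation vector about the tool's x, y, z in rad, then the closure, from 0 (fully open) to 1 (shut). A call has 1 to 5 rows; each row shifts and turns the commanded pose from where the row before left it, along the tool's axes as they then stand; what a row does not reach is not made up. A row lasts 1/8 s, in which the tool goes at most 62.5 mm and 10.7 degrees, less where a joint would pass 70% of its speed; a pose out of reach is approached as far as the arm can. A call is refused whole if a number of a shift passes 6.25 or a number of a turn 0.188, either way. A call with a gripper value outside its range is refused whole. The fingers move at their own pace and stop on an object; FORCE is the grip in N (left out, the last holds). Time passes only in rows, so rows that do not move let the fingers close. It gives the time, the measured TCP pose, the force, the opening and the grip force at its end, in the units of the state.
- robot.get_obs(): the state, without advancing time (a new reading comes with each control period).
- cams.camera(name): name is "scene" or "top"; returns the picture (420x560x3 uint8, red, green, blue); there is no depth.
- cams.camera_info(name): a dict with "intrinsics" (3x3 intrinsics, pixels), "pose" (4x4, takes a point from camera to world coordinates). Camera axes: x right, y down, z forward; pixel columns grow to the right and rows downward; lengths in m; the calibration is good to about 2 mm. A picture is of the moment at which its call begins. camera_info takes no time and is no camera call.
- ticket.hand_in(): hands the job in; it is judged then, once.
The state is a dict: "time": time; "q": joint angles; "joint_velocities": joint speeds; "joint_torque": joint torques, N m; "position": TCP position; "tool_rot": TCP orientation; "ft_force": force on the tool from outside, world axes, zero at the start; "moment": the same for the moment, N m; "grip_width": finger opening in m; "grip_force": force on a finger pad.
Only numpy, scipy, OpenCV 4.12 (cv2) and the standard library are available. Lean on these libraries where they do the work, as an engineer would, in place of code of your own. Each camera call takes 0.05 s, during which the arm holds its last target. There are 200 camera calls.

### The job

The top glass door of the balance has begun to bind in its runner before it is shut. Draw it gently towards the front (the key side) until you feel it bind, without forcing it, then ease it back just off the bind, about a centimetre at most, so that it is no longer wedged, and let go. Then press the green tare key fully down and release it; leave everything else on the bench where it stands.

Things in the scene. Friction and masses are not known exactly. Their poses are not given: they have to be found in the camera images.
- balance: light grey laboratory balance fixed on the bench, 350 x 210 mm. Origin on the bench under its middle; x runs from the front (display, keys) to the rear, y to its left, z up. Low console x -175 to -65 mm, top 55 mm up (display 66 mm); glass chamber x -60 to +120 mm; rear tower x 120 to 170 mm, top 185 mm up
- runner: the two aluminium channels along the top of the glass chamber, part of the balance, tops 200 mm above the bench; the door slides in them along the balance's x. Hidden in one is the tight spot, which cannot be seen: each time elsewhere, 12 to 50 mm before the door is shut. There the resistance climbs by about 3.5 N per mm, after 16 mm of light rubbing (0.3 to 1 N, pushing back)
- top_door: sliding glass top door, 172 (along the slide) x 184 x 4 mm, 0.3 kg. Origin under its middle, axes as the balance's. Shut, it is at balance x = +27 mm; it starts 80 to 115 mm to the rear of that. Steady drag about 3 N; it stays where it is left. It is bound when the pull at the grip reaches 8 to 12 N; above 18 N it is forced and the job spoilt
- door_grip (a point): grip point on the door's dark blue fin, axes as the door's. The fin is 12 mm thick along the slide and 50 mm wide across it; its top is 10 mm above this point, the pane's upper face 22 mm below it. It stands on the door's centre line near the front edge, 58 mm in front of the door's origin
- tare (a joint): green round tare key on the console, 24 mm across, in a dark ring 40 mm across; 0 up, 0.005 m (5 mm) fully down; a spring key, 1.2 N to start and 4 N fully down
- tare_top (a point): middle of the tare key's upper face, facing up, 73 mm above the bench when up
- riser: loose blue block 130 x 120 x 35 mm to the left of the balance, origin under its middle; leave it
- amber_bottle: amber glass bottle with black cap, 86 mm across, 172 mm tall, standing on the blue block, origin under its middle; leave it
- funnel: translucent funnel standing mouth down to the right of the balance, 128 mm across, 135 mm tall, origin under its middle; leave it
- weight: 200 g steel calibration weight with a knob, 36 mm across, 56 mm tall, left of the console, origin under its middle; leave it

How it is judged:
By the outcome, as a careful person would: the job done as asked, in the order asked, and still so for the second after the job is handed in, with the robot touching nothing.
It also fails if it takes over 54 s, if anything falls off the work surface, if the arm or the gripper's body presses on something with over 40 N, if the wrist force passes 120 N, or if a joint passes its speed limit or range.

## Working session

There is one attempt and no reset: what is moved stays moved. The work goes in short steps, Python scripts to look and compute and a shell command to move; the robot and the scene stay as the last step left them, time stands still between calls to the robot, and variables do not carry over. Pictures are saved under pics/ and viewed, at most 10 in all, crops included, and the job is handed in when it is done.

```bash
mkdir -p pics
python3 - <<'E'
from rig import robot,cams
import cv2
for n in("scene","top"):
    im=cams.camera(n); cv2.imwrite(f"pics/{n}0.png",im[:,:,::-1]); i=cams.camera_info(n); print(n,i["intrinsics"],i["pose"])
print(robot.get_obs())
E
```

```text
scene [[457.49053826   0.         271.80925918]
 [  0.         457.49053826 217.53265145]
 [  0.           0.           1.        ]] [[ 0.99992529 -0.00186864  0.01207973  0.58548084]
 [-0.00672614 -0.90928926  0.41611033 -0.33448233]
 [ 0.01020641 -0.41616049 -0.90923389  1.02152304]
 [ 0.          0.          0.          1.        ]]
top [[446.5344397    0.         284.89101162]
 [  0.         446.5344397  205.31789613]
 [  0.           0.           1.        ]] [[-0.02747342 -0.98243357  0.18457924  0.36862102]
 [-0.9995425   0.02933534  0.00736363  0.05472131]
 [-0.01264897 -0.1842925  -0.98279005  1.20232467]
 [ 0.          0.          0.          1.        ]]
{'time': 0.1, 'q': array([-1.32652046e+00,  5.28388346e-01,  1.43376271e+00, -9.67609872e-06,
        1.18139871e+00, -1.78458164e-01]), 'joint_velocities': array([ 0.00030263, -0.00173872, -0.00396304,  0.00054566,  0.00245546,
       -0.00090931]), 'joint_torque': array([-8.35142437e-04, -4.40985775e+01, -1.77150249e+01,  6.34745951e-02,
        5.33614482e-02, -4.00755243e-05]), 'position': array([ 0.25633063, -0.56944736,  0.29136369]), 'tool_rot': array([ 9.77744178e-01,  2.09798390e-01, -3.66690586e-05, -9.77881202e-04]), 'ft_force': array([ 0.04988189, -0.03925274,  0.58982451]), 'moment': array([ 0.00255885, -0.02805215,  0.02827143]), 'grip_force': 0.0, 'grip_width': 0.08702322956117842}
```

View pics/scene0.png

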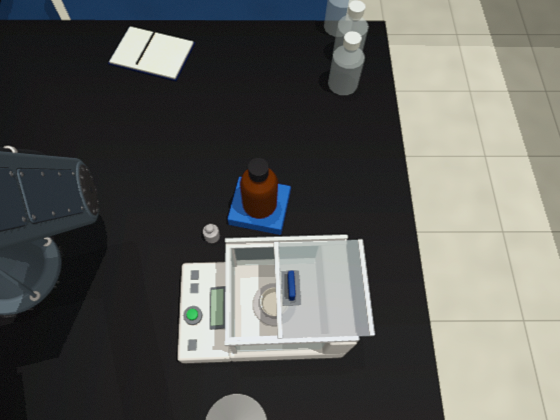

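View pics/top0.png

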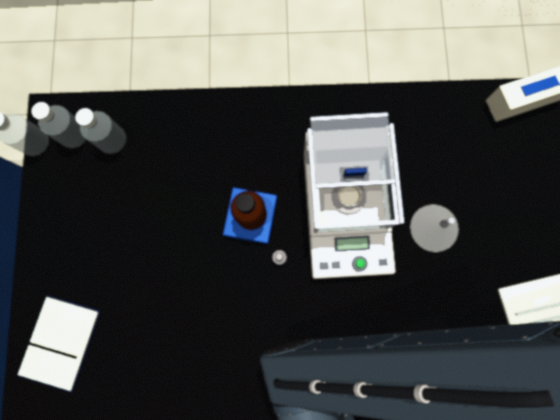

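The scene view shows the fin at about (291,285), the key at (193,315) and the balance lying roughly along world x with its front towards the robot. In the top view the fin is at about (355,172), the key at (360,264), the bottle at (250,210) and the funnel at (435,228).

```bash
cat > h.py <<'E'
import cv2,numpy as np
from rig import robot,cams
def ray(n,uv):
    i=cams.camera_info(n);P=np.array(i["pose"]);d=P[:3,:3]@np.linalg.inv(i["intrinsics"])@np.array([*uv,1.]);return P[:3,3],d/np.linalg.norm(d)
def plane(n,uv,z):
    o,d=ray(n,uv);return o+d*(z-o[2])/d[2]
def tri(a,b):
    A=np.zeros((3,3));y=np.zeros(3);L=[]
    for n,uv in(("scene",a),("top",b)):
        o,d=ray(n,uv);M=np.eye(3)-np.outer(d,d);A+=M;y+=M@o;L.append((o,d))
    p=np.linalg.solve(A,y);return p,[np.linalg.norm(np.cross(p-o,d)) for o,d in L]
def blobs(im,lo,hi,amin=20):
    m=cv2.inRange(cv2.cvtColor(im,cv2.COLOR_RGB2HSV),lo,hi)
    return m,[c for c in cv2.findContours(m,cv2.RETR_EXTERNAL,cv2.CHAIN_APPROX_NONE)[0] if cv2.contourArea(c)>amin]
E
python3 - <<'E'
from h import *
win={"scene":(270,255,320,310),"top":(335,155,380,190)}
C={}
for n in win:
    im=cv2.imread(f"pics/{n}0.png")[:,:,::-1].copy()
    x0,y0,x1,y1=win[n]
    m,cs=blobs(im[y0:y1,x0:x1],(105,110,15),(130,255,255))
    c=max(cs,key=cv2.contourArea);r=cv2.minAreaRect(c);M=cv2.moments(c)
    f=(M["m10"]/M["m00"]+x0,M["m01"]/M["m00"]+y0)
    print(n,"fin",f,r,[ (cv2.boxPoints(r)+[x0,y0]).round(1).tolist()])
    h=cv2.cvtColor(im[y0:y1,x0:x1],cv2.COLOR_RGB2HSV)
    m,cs=blobs(im,(50,120,60),(75,255,255))
    c=max(cs,key=cv2.contourArea);M=cv2.moments(c);g=(M["m10"]/M["m00"],M["m01"]/M["m00"])
    print("green",g,plane(n,g,.073),cv2.contourArea(c))
    C[n]=(f,g)
for k in(0,1):print(tri(C["scene"][k],C["top"][k]))
a=cv2.imread("pics/scene0.png")[225:370,170:385];b=cv2.imread("pics/top0.png")[105:285,295:415]
a=cv2.resize(a,None,fx=2.2,fy=2.2,interpolation=2);b=cv2.resize(b,None,fx=2.5,fy=2.5,interpolation=2)
o=np.zeros((460,800,3),np.uint8);o[:a.shape[0],:a.shape[1]]=a;o[:b.shape[0],490:490+b.shape[1]]=b
cv2.imwrite("pics/crop.png",o)
E
```

```text
scene fin (291.1158469945355, 285.0163934426229) ((21.1615047454834, 30.422565460205078), (29.068803787231445, 6.651900291442871), 86.18592071533203) [[[286.9, 271.1], [293.5, 270.7], [295.4, 299.7], [288.8, 300.1]]]
green (191.85098039215686, 314.0) [ 0.43060803 -0.12027821  0.073     ] 85.0
top fin (355.06584362139915, 171.4705075445816) ((20.5, 16.5), (7.0, 21.0), 90.0) [[[345.0, 168.0], [366.0, 168.0], [366.0, 175.0], [345.0, 175.0]]]
green (359.9622641509434, 262.85849056603774) [ 0.42836824 -0.12094655  0.073     ] 53.0
(array([ 0.62955834, -0.09988272,  0.21179248]), [np.float64(0.0010987591084356159), np.float64(0.0010987591084354994)])
(array([ 0.42941902, -0.12056412,  0.07181601]), [np.float64(0.001138513382819897), np.float64(0.0011385133828198941)])
```

View pics/crop.png

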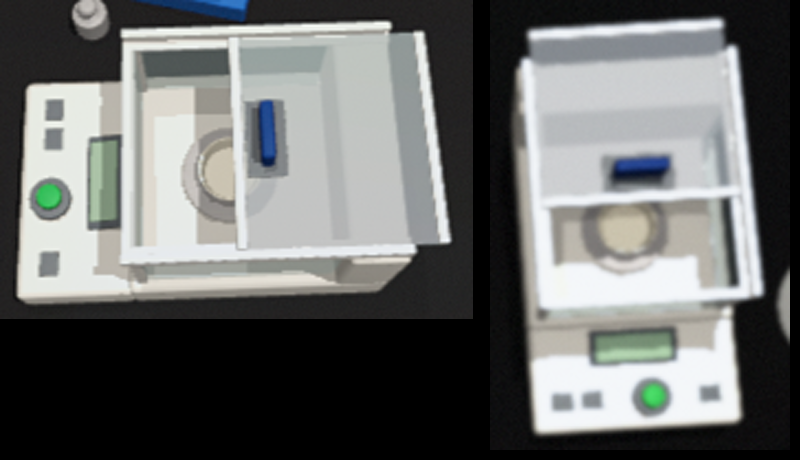

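Run:
```python
from h import *
S=lambda u,v:plane("scene",(170+u/2.2,225+v/2.2),.2)
T=lambda u,v:plane("top",(295+(u-490)/2.5,105+v/2.5),.2)
for a,b in((S(122,263),S(413,250)),(S(122,33),S(390,27)),(T(548,305),T(525,65)),(T(757,295),T(735,48))):
    d=b-a;print(a.round(3),b.round(3),np.linalg.norm(d).round(3),np.degrees(np.arctan2(d[1],d[0])).round(2))
# fin ends, top face z=.23
for a,b in((S(267,100),S(267,163)),):print("fin",a,b)
for z in(.214,.23):
  p=plane("scene",(286.9+3.3,270.9),z);q=plane("scene",(292.1,299.9),z);d=p-q;print(p,q,np.linalg.norm(d),np.degrees(np.arctan2(-d[0],d[1])))
from scipy.spatial.transform import Rotation as R
print(R.from_quat(robot.get_obs()["tool_rot"]).as_matrix().round(3))
```

```text
[ 0.514 -0.203  0.2  ] [ 0.746 -0.194  0.2  ] 0.233 2.21
[ 0.507 -0.006  0.2  ] [ 0.743 -0.001  0.2  ] 0.236 1.23
[ 0.505 -0.012  0.2  ] [0.733 0.001 0.2  ] 0.229 3.07
[ 0.508 -0.201  0.2  ] [ 0.744 -0.198  0.2  ] 0.235 0.71
fin [ 0.63235708 -0.06780289  0.2       ] [ 0.6310171  -0.12243734  0.2       ]
[ 0.6293907  -0.07319793  0.214     ] [ 0.63152683 -0.12753236  0.214     ] 0.05437639840336828 2.251395749939431
[ 0.62852068 -0.07837494  0.23      ] [ 0.63061449 -0.1316328   0.23      ] 0.053299002051856996 2.2513957499393933
[[ 0.912  0.41  -0.   ]
 [ 0.41  -0.912  0.002]
 [ 0.    -0.002 -1.   ]]
```

```bash
cat > plan.py <<'E'
import sys
from h import *
from scipy.spatial.transform import Rotation as R
def plan(goal,yaw_y,n):  # goal TCP, angle (rad) of tool y in world
    o=robot.get_obs();M=R.from_quat(o["tool_rot"]);p=o["position"]
    y=np.array([np.cos(yaw_y),np.sin(yaw_y),0]);z=np.array([0,0,-1.]);G=R.from_matrix(np.c_[np.cross(y,z),y,z])
    rv=(M.inv()*G).as_rotvec()/n;d=(np.array(goal)-p)/n
    rows=[]
    for k in range(n):
        rows.append(np.r_[M.inv().apply(d)*100,rv].round(3));M=M*R.from_rotvec(rv)
    for r in rows:print(r.tolist())
if __name__=="__main__":plan(eval(sys.argv[1]),float(sys.argv[2]),int(sys.argv[3]))
E
python3 plan.py '(.631,-.1,.35)' .033 11
```

```text
[4.857, -2.496, -0.527, -0.0, -0.0, -0.107]
[5.097, -1.961, -0.528, -0.0, -0.0, -0.107]
[5.277, -1.403, -0.528, -0.0, -0.0, -0.107]
[5.397, -0.829, -0.529, -0.0, -0.0, -0.107]
[5.455, -0.246, -0.53, -0.0, -0.0, -0.107]
[5.45, 0.34, -0.531, -0.0, -0.0, -0.107]
[5.382, 0.922, -0.531, -0.0, -0.0, -0.107]
[5.252, 1.493, -0.532, -0.0, -0.0, -0.107]
[5.062, 2.048, -0.532, -0.0, -0.0, -0.107]
[4.813, 2.578, -0.533, -0.0, -0.0, -0.107]
[4.509, 3.08, -0.533, -0.0, -0.0, -0.107]
```

```bash
python3 -m crank '[[4.86,-2.5,-0.53,0,0,-0.107,0],[5.1,-1.96,-0.53,0,0,-0.107,0],[5.28,-1.4,-0.53,0,0,-0.107,0],[5.4,-0.83,-0.53,0,0,-0.107,0],[5.45,-0.25,-0.53,0,0,-0.107,0]]' && python3 -m crank '[[5.45,0.34,-0.53,0,0,-0.107,0],[5.38,0.92,-0.53,0,0,-0.107,0],[5.25,1.49,-0.53,0,0,-0.107,0],[5.06,2.05,-0.53,0,0,-0.107,0],[4.81,2.58,-0.53,0,0,-0.107,0]]' && python3 -m crank '[[4.5,3.08,-0.53,0,0,-0.107,0.3],[0,0,0,0,0,0,0.3],[0,0,0,0,0,0,0.3]]'; python3 plan.py '(.631,-.1,.274)' .033 1
python3 - <<'E'
from h import *
for n in("scene","top"):
    cv2.imwrite(f"pics/{n}1.png",cams.camera(n)[:,:,::-1])
E
```

```text
time: 0.72
position: [0.4277, -0.3549, 0.3186]
tool_rot: [0.887, 0.462, -0.0, -0.0]
ft_force: [1.2, -0.9, -0.2]
grip_width: 0.0869
grip_force: 0.0
time: 1.35
position: [0.5985, -0.142, 0.345]
tool_rot: [0.733, 0.68, -0.0, -0.0]
ft_force: [0.7, -0.5, 0.5]
grip_width: 0.0871
grip_force: 0.0
time: 1.72
position: [0.6314, -0.1011, 0.3498]
tool_rot: [0.697, 0.717, -0.001, -0.001]
ft_force: [0.0, 0.4, -0.4]
grip_width: 0.0656
grip_force: 0.0
[0.112, -0.018, 7.576, -0.002, -0.0, -0.004]
```

View pics/scene1.png

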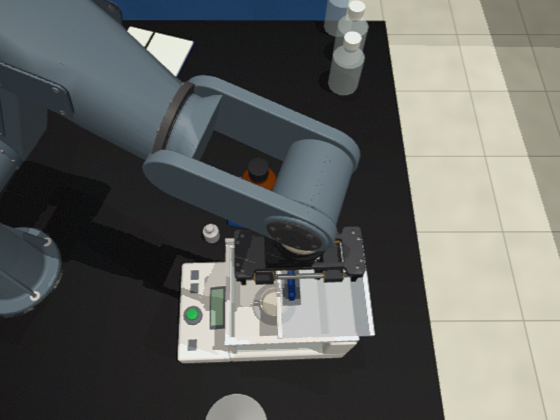

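The gripper straddles the fin, which is at (292,283) with the fingers at about x=264 and x=320. The forearm passes well above the bottle. I'll descend next, watching force.

```bash
python3 -m crank '[[0.1,0,2,0,0,0,0.3],[0,0,2,0,0,0,0.3],[0,0,2,0,0,0,0.3]]' && python3 -m crank '[[0,0,1,0,0,0,0.3],[0,0,0.5,0,0,0,0.3],[0,0,0,0,0,0,0.3],[0,0,0,0,0,0,0.3]]'
```

```text
time: 2.2
position: [0.631, -0.1018, 0.29]
tool_rot: [0.698, 0.716, -0.0, -0.0]
ft_force: [-0.1, 0.3, -0.2]
grip_width: 0.0605
grip_force: 0.0
time: 2.7
position: [0.6323, -0.1004, 0.2764]
tool_rot: [0.697, 0.717, 0.0, 0.001]
ft_force: [-0.2, 0.4, -0.9]
grip_width: 0.0608
grip_force: 0.0
```

```bash
python3 -m crank '[[0,0,0,0,0,0,0.7],[0,0,0,0,0,0,0.8],[0,0,0,0,0,0,0.9],[0,0,0,0,0,0,1],[0,0,0,0,0,0,1]]' 25;  python3 -m crank '[[0,0,0,0,0,0,1],[0,0,0,0,0,0,1],[0,0,0,0,0,0,1]]'
```

```text
time: 3.32
position: [0.6319, -0.1002, 0.2755]
tool_rot: [0.697, 0.717, -0.0, -0.0]
ft_force: [0.0, 0.4, -0.2]
grip_width: 0.019
grip_force: 0.0
time: 3.7
position: [0.6314, -0.1002, 0.2755]
tool_rot: [0.697, 0.717, -0.0, -0.001]
ft_force: [-3.2, 0.0, 1.4]
grip_width: 0.0117
grip_force: 25.0
```

```bash
python3 -m crank '[[0,-0.1,0,0,0,0,1],[0,-0.2,0,0,0,0,1],[0,-0.2,0,0,0,0,1],[0,-0.2,0,0,0,0,1],[0,-0.2,0,0,0,0,1]]' &&  python3 -m crank '[[0,-0.2,0,0,0,0,1],[0,-0.2,0,0,0,0,1],[0,-0.2,0,0,0,0,1],[0,-0.1,0,0,0,0,1],[0,-0.1,0,0,0,0,1]]'
```

```text
time: 4.32
position: [0.6231, -0.1005, 0.2755]
tool_rot: [0.697, 0.717, 0.0, 0.0]
ft_force: [2.9, -0.2, -3.3]
grip_width: 0.0118
grip_force: 25.0
time: 4.95
position: [0.6148, -0.1007, 0.2755]
tool_rot: [0.697, 0.717, -0.0, -0.0]
ft_force: [3.3, 0.5, -3.7]
grip_width: 0.0119
grip_force: 25.0
```

```bash
python3 -m crank '[[0,-0.2,0,0,0,0,1],[0,-0.2,0,0,0,0,1],[0,-0.2,0,0,0,0,1],[0,-0.2,0,0,0,0,1],[0,-0.1,0,0,0,0,1]]'; for i in 1; do :; done; python3 -m crank '[[0,-0.1,0,0,0,0,1],[0,-0.1,0,0,0,0,1]]'
```

```text
time: 5.58
position: [0.6058, -0.101, 0.2755]
tool_rot: [0.697, 0.717, 0.0, 0.0]
ft_force: [3.4, 0.4, -4.5]
grip_width: 0.0117
grip_force: 25.0
time: 5.82
position: [0.6039, -0.101, 0.2755]
tool_rot: [0.697, 0.717, 0.0, 0.0]
ft_force: [3.5, 0.3, -3.8]
grip_width: 0.0118
grip_force: 25.0
```

```bash
python3 -m crank '[[0,-0.1,0,0,0,0,1],[0,-0.1,0,0,0,0,1]]';python3 -m crank '[[0,-0.1,0,0,0,0,1],[0,-0.1,0,0,0,0,1]]'
```

```text
time: 6.08
position: [0.6019, -0.1011, 0.2755]
tool_rot: [0.697, 0.717, 0.0, 0.0]
ft_force: [3.2, 0.1, -4.3]
grip_width: 0.0117
grip_force: 25.0
time: 6.32
position: [0.5999, -0.1012, 0.2755]
tool_rot: [0.697, 0.717, -0.0, 0.0]
ft_force: [2.9, 0.1, -4.4]
grip_width: 0.0116
grip_force: 25.0
```

```bash
ok(){ tee /dev/stderr | awk -F'[][,]' '/ft_force/{exit !($2<4.6)}'; }
python3 -m crank '[[0,-0.1,0,0,0,0,1],[0,-0.1,0,0,0,0,1]]' |ok && python3 -m crank '[[0,-0.1,0,0,0,0,1],[0,-0.1,0,0,0,0,1]]'|ok && python3 -m crank '[[0,-0.1,0,0,0,0,1],[0,-0.1,0,0,0,0,1]]' |ok && python3 -m crank '[[0,-0.1,0,0,0,0,1],[0,-0.1,0,0,0,0,1]]'|ok && python3 -m crank '[[0,-0.1,0,0,0,0,1],[0,-0.1,0,0,0,0,1]]'|ok
```

```text
time: 7.58
position: [0.5906, -0.1014, 0.2755]
tool_rot: [0.697, 0.717, 0.001, 0.001]
ft_force: [6.6, 0.6, -7.7]
grip_width: 0.0118
grip_force: 25.0
```

```bash
python3 -m crank '[[0,0,0,0,0,0,1]]'; python3 -m crank '[[0,-0.03,0,0,0,0,1],[0,0,0,0,0,0,1]]'
```

```text
time: 7.7
position: [0.5906, -0.1014, 0.2755]
tool_rot: [0.697, 0.717, 0.001, 0.001]
ft_force: [7.1, 1.2, -7.4]
grip_width: 0.0117
grip_force: 25.0
time: 7.95
position: [0.5906, -0.1014, 0.2755]
tool_rot: [0.697, 0.717, 0.001, 0.001]
ft_force: [6.1, 0.6, -7.2]
grip_width: 0.0115
grip_force: 25.0
```

```bash
python3 -m crank '[[0,-0.05,0,0,0,0,1],[0,0,0,0,0,0,1]]'; python3 -m crank '[[0,-0.05,0,0,0,0,1],[0,0,0,0,0,0,1]]'
```

```text
time: 8.2
position: [0.5903, -0.1014, 0.2755]
tool_rot: [0.697, 0.717, 0.001, 0.001]
ft_force: [7.7, 0.7, -7.4]
grip_width: 0.0113
grip_force: 25.0
time: 8.45
position: [0.5901, -0.1015, 0.2755]
tool_rot: [0.697, 0.717, 0.001, 0.001]
ft_force: [8.0, -0.0, -8.4]
grip_width: 0.0118
grip_force: 25.0
```

```bash
python3 -m crank '[[0,-0.05,0,0,0,0,1],[0,0,0,0,0,0,1]]'; python3 -m crank '[[0,-0.05,0,0,0,0,1],[0,0,0,0,0,0,1]]'
```

```text
time: 8.7
position: [0.5898, -0.1015, 0.2755]
tool_rot: [0.697, 0.717, 0.002, 0.002]
ft_force: [8.5, 0.2, -8.5]
grip_width: 0.0117
grip_force: 25.0
time: 8.95
position: [0.5896, -0.1015, 0.2755]
tool_rot: [0.697, 0.717, 0.002, 0.002]
ft_force: [9.8, 1.5, -9.8]
grip_width: 0.0123
grip_force: 25.0
```

```bash
python3 -m crank '[[0,-0.05,0,0,0,0,1],[0,0,0,0,0,0,1],[0,0,0,0,0,0,1]]'; python3 -m crank '[[0,0,0,0,0,0,1]]'
```

```text
time: 9.32
position: [0.5894, -0.1015, 0.2755]
tool_rot: [0.697, 0.717, 0.002, 0.002]
ft_force: [10.0, 0.6, -11.1]
grip_width: 0.012
grip_force: 25.0
time: 9.45
position: [0.5894, -0.1015, 0.2755]
tool_rot: [0.697, 0.717, 0.002, 0.002]
ft_force: [10.0, 0.5, -10.3]
grip_width: 0.0114
grip_force: 25.0
```

```bash
python3 -m crank '[[0,-0.05,0,0,0,0,1],[0,0,0,0,0,0,1]]'; python3 -m crank '[[0,-0.05,0,0,0,0,1],[0,0,0,0,0,0,1],[0,0,0,0,0,0,1]]';python3 -m crank '[[0,0,0,0,0,0,1]]'
```

```text
time: 9.7
position: [0.5891, -0.1015, 0.2755]
tool_rot: [0.697, 0.717, 0.002, 0.002]
ft_force: [10.5, 1.3, -10.0]
grip_width: 0.0118
grip_force: 25.0
time: 10.07
position: [0.5889, -0.1015, 0.2755]
tool_rot: [0.697, 0.717, 0.003, 0.003]
ft_force: [10.9, 1.5, -11.0]
grip_width: 0.0115
grip_force: 25.0
time: 10.2
position: [0.5889, -0.1015, 0.2755]
tool_rot: [0.697, 0.717, 0.003, 0.003]
ft_force: [12.1, 1.4, -10.3]
grip_width: 0.012
grip_force: 25.0
```

```bash
python3 -m crank '[[0,0.15,0,0,0,0,1],[0,0.15,0,0,0,0,1],[0,0.15,0,0,0,0,1],[0,0.15,0,0,0,0,1],[0,0.1,0,0,0,0,1]]'; python3 -m crank '[[0,0,0,0,0,0,1]]'
```

```text
time: 10.82
position: [0.5918, -0.1014, 0.2755]
tool_rot: [0.697, 0.717, -0.001, -0.001]
ft_force: [-2.3, -1.1, -1.6]
grip_width: 0.0119
grip_force: 25.0
time: 10.95
position: [0.5919, -0.1014, 0.2755]
tool_rot: [0.697, 0.717, -0.001, -0.001]
ft_force: [-1.2, -2.5, -3.1]
grip_width: 0.0121
grip_force: 25.0
```

```bash
python3 -m crank '[[0,0.1,0,0,0,0,1],[0,0.1,0,0,0,0,1],[0,0.05,0,0,0,0,1],[0,0,0,0,0,0,1]]'; python3 -m crank '[[0,-0.05,0,0,0,0,1],[0,0,0,0,0,0,1]]'
```

```text
time: 11.45
position: [0.5955, -0.1012, 0.2755]
tool_rot: [0.697, 0.717, -0.0, -0.0]
ft_force: [-2.7, -0.9, -3.2]
grip_width: 0.0117
grip_force: 25.0
time: 11.7
position: [0.5954, -0.1012, 0.2755]
tool_rot: [0.697, 0.717, 0.0, 0.0]
ft_force: [0.3, -0.9, -3.5]
grip_width: 0.0115
grip_force: 25.0
```

```bash
python3 -m crank '[[0,0,0,0,0,0,0.8],[0,0,0,0,0,0,0.7],[0,0,0,0,0,0,0.6],[0,0,0,0,0,0,0.5],[0,0,0,0,0,0,0.5]]'; python3 -m crank '[[0,0,-0.5,0,0,0,0.5],[0,0,-2,0,0,0,0.5],[0,0,-2,0,0,0,0.5],[0,0,-2,0,0,0,1],[0,0,-1,0,0,0,1]]'; python3 plan.py '(.4295,-.1206,.34)' -1.537 9
python3 - <<'E'
from h import *
print(robot.get_obs()["q"].round(2))
im=cv2.imread("pics/top0.png")
print("funnel base",plane("top",(435,228),.07),"bottle top",plane("top",(244,203),.207),"weight",plane("top",(279,257),.05))
E
```

```text
time: 12.32
position: [0.5952, -0.1013, 0.2756]
tool_rot: [0.697, 0.717, 0.0, 0.0]
ft_force: [0.1, 0.0, -0.0]
grip_width: 0.0414
grip_force: 0.0
time: 12.95
position: [0.5955, -0.1014, 0.3521]
tool_rot: [0.697, 0.717, 0.001, 0.001]
ft_force: [0.2, 0.9, -0.1]
grip_width: 0.0306
grip_force: 0.0
[-0.16, -1.851, 0.13, 0.0, -0.0, 0.174]
[-0.478, -1.795, 0.131, 0.0, -0.0, 0.174]
[-0.781, -1.685, 0.132, 0.0, -0.0, 0.174]
[-1.061, -1.524, 0.132, 0.0, -0.0, 0.174]
[-1.309, -1.318, 0.133, 0.0, -0.0, 0.174]
[-1.517, -1.071, 0.133, 0.0, -0.0, 0.174]
[-1.68, -0.792, 0.134, 0.0, -0.0, 0.174]
[-1.792, -0.489, 0.134, 0.0, -0.0, 0.174]
[-1.849, -0.172, 0.134, 0.0, -0.0, 0.174]
[-0.35  0.44  1.42  0.    1.29 -0.38]
funnel base [ 0.51117262 -0.31706363  0.07      ] bottle top [0.56368685 0.15493998 0.207     ] weight [0.45038292 0.08220578 0.05      ]
```

```bash
python3 -m crank '[[-0.16,-1.85,0.13,0,0,0.174,1],[-0.48,-1.8,0.13,0,0,0.174,1],[-0.78,-1.69,0.13,0,0,0.174,1],[-1.06,-1.52,0.13,0,0,0.174,1],[-1.31,-1.32,0.13,0,0,0.174,1]]' 20 && python3 -m crank '[[-1.52,-1.07,0.13,0,0,0.174,1],[-1.68,-0.79,0.13,0,0,0.174,1],[-1.79,-0.49,0.13,0,0,0.174,1],[-1.85,-0.17,0.13,0,0,0.174,1],[0,0,0,0,0,0,1]]' && python3 -m crank '[[0,0,4,0,0,0,1],[0,0,4,0,0,0,1],[0,0,4,0,0,0,1],[0,0,2,0,0,0,1],[0,0,0,0,0,0,1]]';  python3 plan.py '(.4295,-.1206,.143)' -1.537 1
python3 - <<'E'
from h import *
a=cams.camera("scene");b=cams.camera("top")
o=np.hstack([cv2.resize(a[200:380,150:390],(480,360)),cv2.resize(b[100:290,290:420],(246,360))])
cv2.imwrite("pics/k.png",o[:,:,::-1])
E
```

```text
time: 13.58
position: [0.502, -0.1119, 0.3438]
tool_rot: [0.935, 0.354, -0.0, -0.0]
ft_force: [0.9, 0.5, 0.9]
grip_width: 0.0002
grip_force: 0.0
time: 14.2
position: [0.428, -0.1203, 0.3387]
tool_rot: [1.0, 0.017, -0.001, -0.0]
ft_force: [0.7, 0.0, -0.1]
grip_width: 0.0005
grip_force: 0.0
time: 14.82
position: [0.4291, -0.1203, 0.1975]
tool_rot: [1.0, 0.018, -0.001, -0.001]
ft_force: [0.4, 0.3, -0.3]
grip_width: 0.0005
grip_force: 0.0
[0.048, 0.042, 5.451, -0.002, 0.003, 0.002]
```

View pics/k.png

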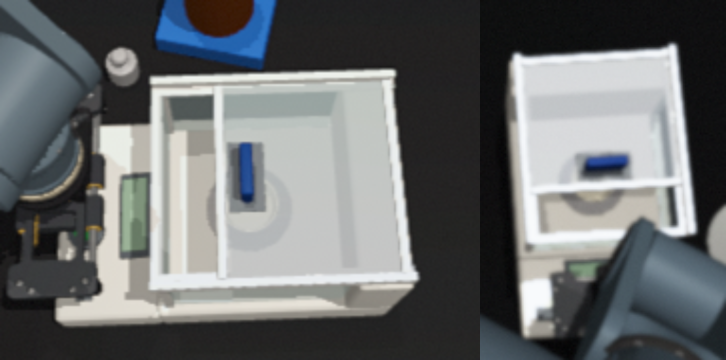

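```bash
python3 -m crank '[[0.05,0.05,3,0,0,0,1],[0,0,1.8,0,0,0,1],[0,0,0,0,0,0,1]]'; python3 -m crank '[[0,0,0.4,0,0,0,1],[0,0,0,0,0,0,1]]'; python3 -m crank '[[0,0,0.3,0,0,0,1],[0,0,0,0,0,0,1]]'
```

```text
time: 15.3
position: [0.4299, -0.1211, 0.151]
tool_rot: [1.0, 0.017, 0.0, 0.0]
ft_force: [-0.2, 0.8, 0.3]
grip_width: 0.0004
grip_force: 0.0
time: 15.55
position: [0.43, -0.1212, 0.1476]
tool_rot: [1.0, 0.017, 0.001, 0.0]
ft_force: [-0.4, 1.1, -0.2]
grip_width: 0.0004
grip_force: 0.0
time: 15.8
position: [0.4301, -0.1213, 0.1442]
tool_rot: [1.0, 0.017, 0.001, 0.0]
ft_force: [1.4, -0.8, 2.0]
grip_width: 0.0003
grip_force: 1.0
```

Contact at about z=0.145, as expected. I'll press on in small steps.

```bash
python3 -m crank '[[0,0,0.2,0,0,0,1],[0,0,0,0,0,0,1]]'; python3 -m crank '[[0,0,0.2,0,0,0,1],[0,0,0,0,0,0,1]]'; python3 -m crank '[[0,0,0.2,0,0,0,1],[0,0,0,0,0,0,1]]'
```

```text
time: 16.05
position: [0.4301, -0.1213, 0.142]
tool_rot: [1.0, 0.017, 0.001, 0.0]
ft_force: [1.8, -0.5, 3.2]
grip_width: 0.0002
grip_force: 1.6
time: 16.3
position: [0.4301, -0.1213, 0.1409]
tool_rot: [1.0, 0.017, 0.001, 0.001]
ft_force: [0.1, 0.5, 13.8]
grip_width: 0.0003
grip_force: 6.8
time: 16.55
position: [0.43, -0.1212, 0.1405]
tool_rot: [1.0, 0.017, 0.001, 0.001]
ft_force: [-3.6, 1.6, 30.7]
grip_width: 0.0003
grip_force: 15.7
```

```bash
python3 -m crank '[[0,0,0,0,0,0,1],[0,0,-0.5,0,0,0,1],[0,0,-2,0,0,0,1],[0,0,-4,0,0,0,1],[0,0,-5,0,0,0,1]]'; python3 -m crank '[[0,0,-5,0,0,0,1],[0,-5,0,0,0,0,1],[-4,-5,0,0,0,0,1],[-4,5,0,0,0,0,1],[0,0,0,0,0,0,1]]'
python3 - <<'E'
from h import *
im=cams.camera("scene");cv2.imwrite("pics/end.png",im[:,:,::-1])
m,cs=blobs(im[255:310,255:320].copy(),(105,110,15),(130,255,255));c=max(cs,key=cv2.contourArea);M=cv2.moments(c)
print("fin",plane("scene",(M["m10"]/M["m00"]+255,M["m01"]/M["m00"]+255),.2118))
E
```

```text
time: 17.18
position: [0.4281, -0.1204, 0.2527]
tool_rot: [1.0, 0.017, -0.002, -0.001]
ft_force: [0.1, -0.3, -0.7]
grip_width: 0.001
grip_force: 0.0
time: 17.8
position: [0.3475, -0.0737, 0.3024]
tool_rot: [1.0, 0.016, -0.001, -0.0]
ft_force: [0.5, 0.1, 0.2]
grip_width: 0.0005
grip_force: 0.0
fin [ 0.59707464 -0.10130465  0.2118    ]
```

View pics/end.png

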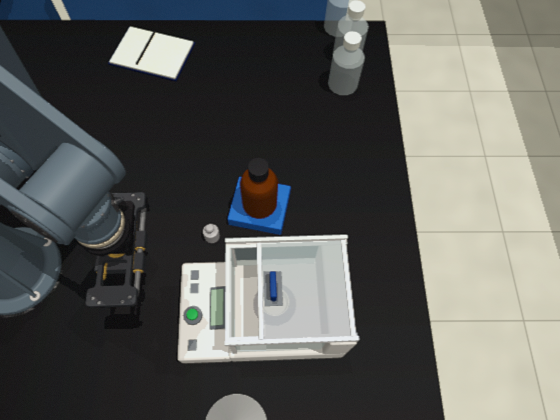

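The arm is clear. The fin is at (273,286), where I left it, the key at (193,315) is up again, and the other items haven't moved.

```bash
python3 -c "
from rig import ticket;print(ticket.hand_in())"
```

```text
the job is handed in; nothing more can be done
None
```

The job is handed in, no verdict was returned: I drew the door forward until it bound at about 11–12 N, eased it back about 6.5 mm and let go, then pressed the tare key to its stop (about 31 N at the end) and released it; nothing else on the bench moved.

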